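Squeeze the release buttons and open the square wax box

TASK

Open the square storage box: squeeze the two release buttons on its lid together, lift the lid off and set it down, right way up and without dropping it, on the bare bench. Leave the round canister closed.

Things in the scene. Friction and masses are not known exactly. Their poses are not given: they have to be found in the camera images.
- square_lid: Steel lid on the square box: plate 100 x 100 x 6 mm, origin at the centre of its underside, z up. In its middle a boss, 34 (x) by 30 mm (y), top 34 mm above the origin, with a black ribbed button on its +y and -y side. Lift straight up by the squeezed buttons. A skirt reaches 14 mm below the origin, into the box; set down, the lid stands on it. About 0.12 kg.
- square_left_button (a joint): Travel (m) of the button on the square lid's +y side: 0 out, its hook 4 mm under the box rim; over 0.005 unhooked; 0.008 fully in. It is 24 mm wide along x, 7.5 to 27.5 mm above the lid's origin; outer face 27 mm from the lid's middle when out, 19 mm fully in. Pressing takes 3 to 6.5 N; it springs back.
- square_right_button (a joint): The same for the button on the square lid's -y side: 0 out, 0.008 fully in. 54 mm over both buttons when out, 38 mm when both are fully in. Both must be in for the lid to come off.
- square_box: Square grey box under the square lid, 96 x 96 mm, rim 70 mm above the bench, screwed to the bench. Origin at the centre of its underside, z up. The bench to the left of both boxes (x 0.38 to 0.52, y 0.28 to 0.44) is always bare.
- round_lid: Lid of the round grey canister (102 mm across, 70 mm high, also screwed down): the same boss and buttons on a round plate 104 mm across; origin at the centre of the plate's underside, z up. It must stay on.
Not all that is in view belongs to the job. Leave any orange look-alike of the square_lid alone.

How it is judged (in metres and radians):
On the way, in this order (a step that is already met when the one before it is completed fails the run):
1. both buttons of the square lid are pressed in together while the lid still sits on its box (value of joint each of square_left_button, square_right_button above 0.0045 m and height (world z) of square_lid below 0.078 m), for 0.05 s.
2. the square lid is lifted clear of its box (height (world z) of square_lid above 0.092 m), for 0.1 s.
At the end, for the whole second after the job is handed in: The square lid stands right way up (within about 8 degrees) on the bench itself, its origin no more than 22 mm above the bench top, at rest; the round lid is within 15 mm of where it was (height (world z) of square_lid below 0.022 m and angle between square_lid's own z axis and vertical below 0.15 rad and linear speed of square_lid below 0.02 m/s and distance of round_lid from where it was at the start of the episode below 0.015 m); the robot touches nothing.
It fails at once if the round lid is moved by more than 15 mm (distance of round_lid from where it was at the start of the episode above 0.015 m).
It fails at once if the square lid is dropped: out of the fingers and falling faster than 0.8 m/s (linear speed of square_lid above 0.8 m/s and contact force between the fingers and square_lid below 0.1 N).
It also fails if it takes over 38 s, if anything falls off the work surface, if the arm or the gripper's body presses on something with over 40 N, if the wrist force passes 120 N, or if a joint passes its speed limit or range.

ROBOT

A 6-joint arm with a two-finger parallel gripper is mounted at the origin on a cart in front of the work surface, level with it; the furniture and walls round the work are solid. World frame = base frame: x ahead of the robot, y to its left, z up, the work surface at z = 0. Lengths are in mm, angles in rad, forces in N, time in s.
With the tool pointing down it reaches from about 400 to 925 mm from the base axis. Payload 12.5 kg.
Tool frame: the origin (TCP) lies midway between the tips of the shut fingers; the grasp point (between the pads) lies 19 mm behind it; z points along the fingers, y is the line along which they close (so a half turn about z gives the same grasp; the last joint's range is limited). The gripper opens to 95 mm and grips with 3 to 60 N. Pads are 20 mm wide; open, the fingers measure 119 mm over their backs; the gripper's body (75 mm by 180 mm) begins 59 mm behind the grasp point.
Start: joints at [-1.398, 0.491, 1.559, -0, 1.092, -0.106], TCP at [172.024, -600.878, 214.661] pointing down, gripper open.
Joint ranges: [-3.1, 3.1], [-0.84, 2.19], [0.05, 2.79], [-1.13, 4.28], [0.06, 2.93], [-2.69, 2.69]. Speed limits (rad/s): [2.22, 2.22, 2.79, 3.14, 3.14, 3.14].

INTERFACE

Orientations are given as [roll, pitch, yaw] about the fixed x, y, z axes, in that order (R = Rz(yaw) Ry(pitch) Rx(roll)).
In Python, from cell import env gives the robot as it stands.
- The arm moves only by the tool arm_command, never from a script. Its argument "targets" is a list of rows, each a list of 5 numbers: the shift along the tool's x, y, z in mm, then the turn about the tool's z in degrees, then the opening, from 0 (shut) to 1 (fully open). In form: [[tx, ty, tz, roll, fingers], ...]. A call has 1 to 5 rows; each row is the pose to reach, as a shift and turn from the pose commanded when the call began, along the tool's axes at that moment; what a row does not reach only later rows make up. A row lasts 1/10 s, in which the tool goes at most 50 mm and 8.59 degrees, less where a joint would pass 70% of its speed; a pose out of reach is approached as far as the arm can. A call with a gripper value outside its range is refused whole. The fingers move at their own pace and stop on an object; the grip force is fixed at half the most. Time passes only in rows, so rows that repeat a pose let the fingers close. It gives the time, the measured TCP pose, the force, the opening and the grip force at its end, in the units of the state.
- env.state(): the state, without advancing time (a new reading comes with each control period).
- env.read_camera(name): name is "side" or "top"; returns a dict with "frame" (384x512x3 uint8, red, green, blue), "vertical_fov" (degrees; the focal length in pixels is half the picture's height over the tangent of half this angle, whatever the lens; pixels are square), "cx", "cy" (the principal point, pixels), "world_from_camera" (4x4, takes a point from camera to world coordinates). Camera axes: x right, y down, z forward; pixel columns grow to the right and rows downward; lengths in mm; the calibration is good to about 2 mm. A picture is of the moment at which its call begins. There is no depth.
- env.job_done(): hands the job in; it is judged then, once.
The state is a dict: "t": time; "joints": joint angles; "qvel": joint speeds; "tau": joint torques, N m; "eef_pos": TCP position; "tcp_rot": TCP orientation; "ft_force": force on the tool from outside, world axes, zero at the start; "moment": the same for the moment, N m; "opening": opening from 0.0 (shut) to 1.0 (fully open); "grip_force": force on a finger pad.
Only numpy, scipy, OpenCV 4.12 (cv2) and the standard library are available. Lean on these libraries where they do the work, as an engineer would, in place of code of your own. Each camera call takes 0.05 s, during which the arm holds its last target. There are 200 camera calls.

## Working session

There is one attempt and no reset: what is moved stays moved. The work goes in short steps, Python scripts to look and compute and a tool call to move; the robot and the scene stay as the last step left them, time stands still between calls to the robot, and variables do not carry over. Pictures are saved under pics/ and viewed, at most 10 in all, crops included, and the job is handed in when it is done.

Besides the shell and the picture viewer there is one more tool, called by a JSON object that holds its "fn" and its "kwargs". arm_command: Moves the arm, as the interface text tells. Its arguments: {"type":"object","properties":{"targets":{"type":"array","items":{"type":"array","items":{"type":"number"}}}},"required":["targets"]}

```bash
mkdir -p pics
python3 - <<'E'
from cell import env
import cv2,numpy as np
for n in("top","side"):
    c=env.read_camera(n); cv2.imwrite(f"pics/{n}0.png",c["frame"][:,:,::-1]); np.save(n+"0.npy",c["frame"])
    print(n,c["vertical_fov"],c["cx"],c["cy"],np.round(c["world_from_camera"],4).tolist())
s=env.state();print(s)
E
```

```text
top 47.01802990537581 246.27381493459288 193.4072031166606 [[-0.1195, -0.9683, 0.2192, 401.1194], [-0.9928, 0.1161, -0.0284, 72.4322], [0.0021, -0.2211, -0.9753, 1148.8666], [0.0, 0.0, 0.0, 1.0]]
side 48.89620917300317 254.02172098757774 189.4028173008387 [[-0.9996, -0.0225, 0.0183, 633.4682], [-0.0285, 0.642, -0.7662, 787.4323], [0.0055, -0.7664, -0.6423, 683.4225], [0.0, 0.0, 0.0, 1.0]]
{'t': 0.1, 'joints': array([-1.39757682e+00,  4.91466797e-01,  1.55939475e+00, -2.65143082e-05,
        1.09170356e+00, -1.05632268e-01]), 'qvel': array([ 0.00027456, -0.00230795, -0.00109289, -0.00147774,  0.00025107,
        0.00112901]), 'tau': array([ 1.67568433e-03, -6.13624620e+01, -2.58606827e+01,  6.93969615e-02,
        4.70168923e-02, -5.97924782e-05]), 'eef_pos': array([ 171.99060262, -600.64062716,  214.1382167 ]), 'tcp_rot': array([-3.14062314e+00, -7.91459390e-05,  2.78863974e-01]), 'ft_force': array([ 0.10227183, -0.02612167,  0.08623699]), 'moment': array([-0.03015344,  0.01718071,  0.02076367]), 'grip_force': 0.0, 'opening': 0.9989963407683699}
```

View pics/top0.png

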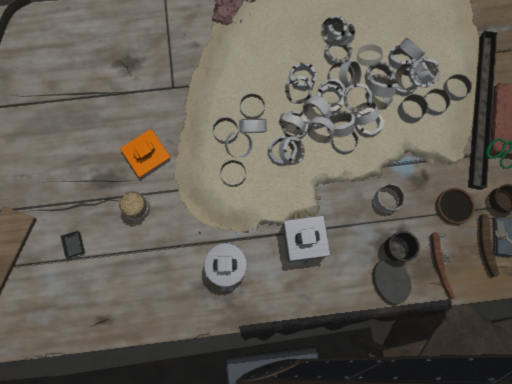

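View pics/side0.png

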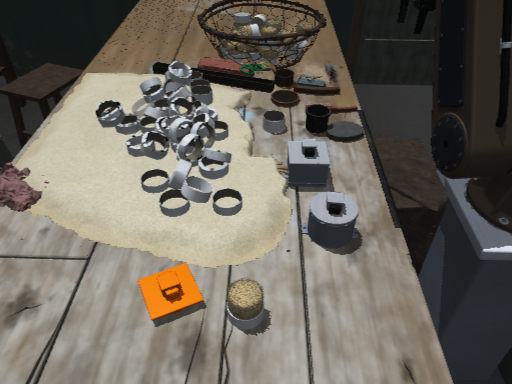

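The top view shows three lids: the grey square lid on its box at (306,238), the round lid at (225,265) and an orange look-alike at (145,152). The grey square one fits the description. I'll confirm it in an enlarged crop.

Run:
```python
import cv2,numpy as np
t=np.load("top0.npy")[205:275,270:345,::-1];s=np.load("side0.npy")[130:200,275:345,::-1]
a=cv2.resize(t,(400,373),interpolation=cv2.INTER_CUBIC);b=cv2.resize(s,(373,373),interpolation=cv2.INTER_CUBIC)
cv2.imwrite("pics/crop0.png",np.hstack([a,b]))
```

```text
(no output)
```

View pics/crop0.png

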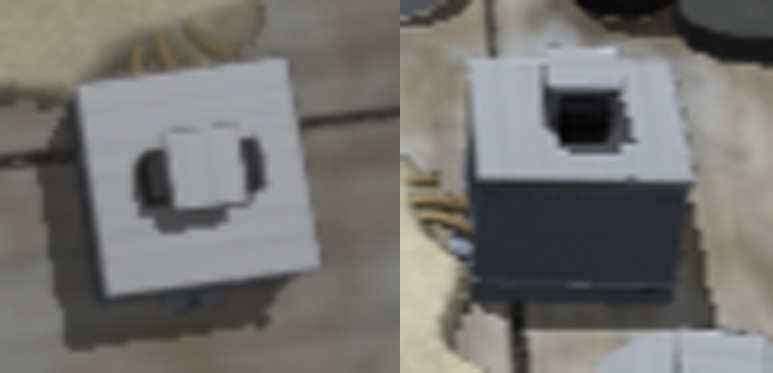

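The crop shows the grey square plate with a boss and black buttons to the left and right (+y and -y), so this is the square lid. In the top crop its corners are near (78,87), (288,60), (320,268) and (104,298). Next I compute the pose.

```bash
cat > h.py <<'E'
import numpy as np
from cell import env
def cast(c,uv,z):
    f=192/np.tan(np.radians(c["vertical_fov"]/2));M=np.array(c["world_from_camera"])
    uv=np.atleast_2d(uv).astype(float)
    d=np.c_[(uv[:,0]-c["cx"])/f,(uv[:,1]-c["cy"])/f,np.ones(len(uv))]@M[:3,:3].T
    return M[:3,3]+d*((z-M[2,3])/d[:,2])[:,None]
def proj(c,P):
    f=192/np.tan(np.radians(c["vertical_fov"]/2));M=np.linalg.inv(np.array(c["world_from_camera"]))
    q=np.atleast_2d(P)@M[:3,:3].T+M[:3,3]
    return np.c_[q[:,0]/q[:,2]*f+c["cx"],q[:,1]/q[:,2]*f+c["cy"]]
def rel(x,y,z,yaw,s=None):
    "shift in tool axes and turn (deg) to bring TCP to world pose, tool down"
    from scipy.spatial.transform import Rotation as R
    s=s or env.state();r=R.from_euler('xyz',s["tcp_rot"])
    d=r.inv().apply(np.array([x,y,z])-s["eef_pos"])
    turn=-(yaw-np.degrees(s["tcp_rot"][2]))
    return np.round(d,1),round((turn+90)%180-90,2)
E
python3 - <<'E'
from h import *
k=5.333
def ed(P): 
    return [round(float(np.degrees(np.arctan2(*(P[(i+1)%4]-P[i])[1::-1]))),1) for i in range(4)],np.round(np.linalg.norm((P-np.roll(P,-1,0)),axis=1),1)
c=env.read_camera("top")
A=np.array([(78,87),(288,60),(320,268),(104,298)])/k+[270,205]-0.4
P=cast(c,A,76);print(P.mean(0),ed(P))
B=np.array([(165,130),(240,125),(247,200),(172,207)])/k+[270,205]-0.4
P=cast(c,B,104);print(P.mean(0),ed(P))
c=env.read_camera("side")
A=np.array([(70,60),(272,59),(291,182),(70,179)])/k+[275,130]-0.4
P=cast(c,A,76);print(P.mean(0),ed(P))
E
```

```text
[514.55338504 -91.64639087  76.        ] ([-89.5, 179.6, 91.0, -1.0], array([98.1, 96.2, 99.1, 96.9]))
[516.37185704 -91.91181599 104.        ] ([-93.0, 176.5, 88.5, -3.3], array([33.7, 33.6, 33.6, 34.5]))
[520.79500716 -89.06875664  76.        ] ([-177.4, 89.1, 0.7, -91.9], array([ 98.7, 100.8, 100.2,  97.7]))
```

Run:
```python
from h import *
for z in (214,150): print(rel(517,-91,z,0))
c=env.read_camera("top");print(cast(c,[[225,265]],104), env.state()["t"])
```

```text
(array([ 472. , -395.1,    0.6]), np.float64(15.98))
(array([ 472. , -395. ,   64.6]), np.float64(15.98))
[[471.30014864 111.97127247 104.        ]] 0.25
```

{"fn": "arm_command", "kwargs": {"targets": [[36,-30,0,3,1],[72,-60,0,6,1],[110,-92,0,10,1],[148,-124,0,14,1],[185,-155,0,16,1]]}}

```text
t: 0.75
eef_pos: [307.9, -399.2, 214.7]
tcp_rot: [3.141, -0.0, -0.003]
ft_force: [1.6, -0.2, 0.5]
opening: 1.001
grip_force: 0.0
```

{"fn": "arm_command", "kwargs": {"targets": [[25,-37,0,0,1],[50,-74,0,0,1],[75,-111,0,0,1],[100,-148,0,0,1],[125,-185,0,0,1]]}}

```text
t: 1.25
eef_pos: [433.1, -214.4, 214.8]
tcp_rot: [3.141, -0.0, -0.001]
ft_force: [0.5, -0.0, 0.3]
opening: 0.999
grip_force: 0.0
```

{"fn": "arm_command", "kwargs": {"targets": [[21,-31,10,0,1],[42,-62,20,0,1],[63,-93,30,0,1],[76,-114,40,0,1],[76,-114,40,0,1]]}}

```text
t: 1.75
eef_pos: [508.9, -99.8, 173.4]
tcp_rot: [-3.141, 0.002, 0.003]
ft_force: [-1.4, 0.0, 0.8]
opening: 1.002
grip_force: 0.0
```

Run:
```python
from h import *
import cv2
s=env.state();print(s["eef_pos"],s["tcp_rot"],s["t"])
ims=[]
for n,(x,y) in dict(top=(255,190),side=(260,90)).items():
    c=env.read_camera(n);ims.append(cv2.resize(c["frame"][y:y+100,x:x+100,::-1],(400,400),interpolation=cv2.INTER_CUBIC))
    print(n,proj(c,s["eef_pos"]))
cv2.imwrite("pics/v1.png",np.hstack(ims)); print(rel(517,-91,150,0))
```

```text
[508.93609435 -99.76643534 173.42395162] [-3.14087137e+00  1.58261834e-03  2.52178594e-03] 1.75
top [[316.57494052 234.50398465]]
side [[315.76549293 115.49917902]]
(array([  8.8, -10.9,  24.5]), np.float64(0.05))
```

View pics/v1.png

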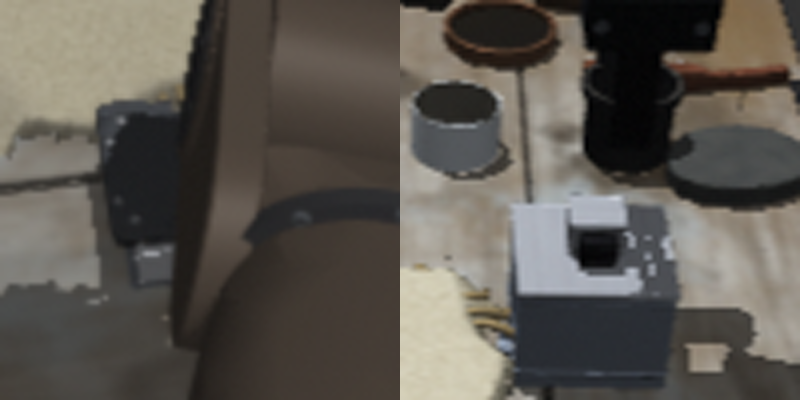

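The side view shows the open hand above the lid. The boss is at about px (310,143) and the finger at px x≈317. I'll centre over the lid and go down.

{"fn": "arm_command", "kwargs": {"targets": [[5,-5,15,0,1],[9,-9,35,0,1],[9,-9,60,0,1],[9,-9,82,0,1],[9,-9,88,0,1]]}}

```text
t: 2.35
eef_pos: [516.3, -93.9, 85.3]
tcp_rot: [-3.141, 0.002, -0.002]
ft_force: [-0.6, 0.3, 0.3]
opening: 0.998
grip_force: 0.0
```

Run:
```python
from h import *
import cv2
s=env.state();print(s["eef_pos"],s["tcp_rot"],s["t"],s["ft_force"])
c=env.read_camera("side")
cv2.imwrite("pics/v2.png",cv2.resize(c["frame"][110:185,265:365,::-1],(800,600),interpolation=cv2.INTER_CUBIC))
P=np.array([[518+dx,-91+dy,z] for dx,dy,z in [(-50,50,76),(50,50,76),(-17,15,104),(17,15,104)]])
print((proj(c,P)-[265,110]+.5)*8)
e=s["eef_pos"];print((proj(c,np.array([[e[0]+a,e[1]+48,e[2]] for a in(-10,10)]))-[265,110]+.5)*8)
```

```text
[516.28205311 -93.94350041  85.34229494] [-3.14105464e+00  2.30863271e-03 -1.78609441e-03] 2.35 [-0.58144933  0.30843663  0.33610637]
[[529.99745823 432.34455453]
 [199.01152142 425.29895267]
 [420.08572526 287.90286384]
 [308.51405103 285.6135793 ]]
[[404.84038168 394.97463083]
 [338.49503329 393.57480524]]
```

View pics/v2.png

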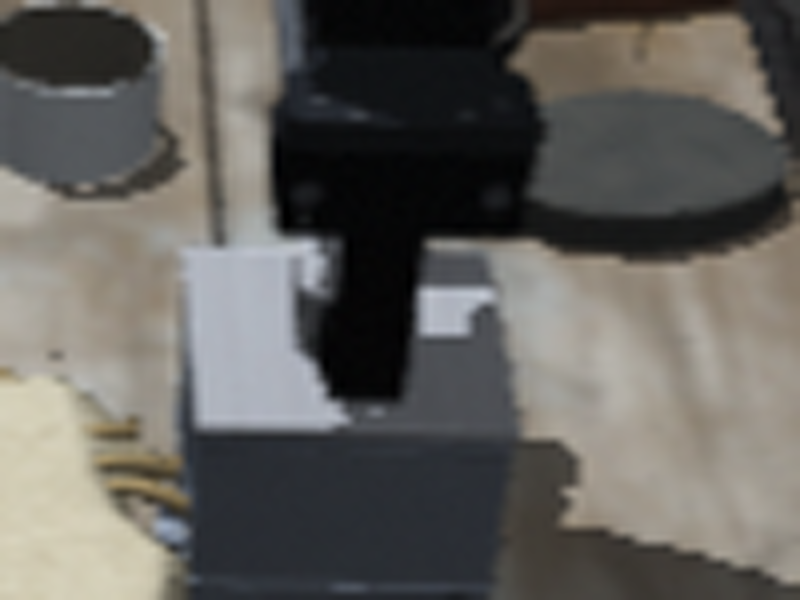

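The side view shows the finger in front of the near button, tip at about (366,398). The plate's front edge runs from 192 to 520, so the lid sits about 3 mm further in x. I'll correct that and lower a little.

{"fn": "arm_command", "kwargs": {"targets": [[2,-2,2,0,1],[2,-2,4,0,1],[2,-2,4,0,1]]}}

```text
t: 2.7
eef_pos: [519.7, -91.2, 83.3]
tcp_rot: [3.141, -0.001, -0.0]
ft_force: [0.9, 0.7, -0.4]
opening: 1.0
grip_force: 0.0
```

{"fn": "arm_command", "kwargs": {"targets": [[0,0,2,0,1],[0,0,2,0,1],[0,0,2,0,0.6]]}}

```text
t: 3.0
eef_pos: [519.4, -91.0, 80.8]
tcp_rot: [3.141, -0.0, -0.0]
ft_force: [-0.3, -0.3, -0.3]
opening: 0.958
grip_force: 0.0
```

{"fn": "arm_command", "kwargs": {"targets": [[0,0,0,0,0.4],[0,0,0,0,0.2],[0,0,0,0,0.2],[0,0,0,0,0.2],[0,0,0,0,0.2]]}}

```text
t: 3.5
eef_pos: [519.4, -91.2, 80.7]
tcp_rot: [3.141, -0.0, -0.0]
ft_force: [-0.3, -3.3, 0.5]
opening: 0.549
grip_force: 1.8
```

{"fn": "arm_command", "kwargs": {"targets": [[0,0,0,0,0.2],[0,0,0,0,0.2],[0,0,0,0,0.2],[0,0,0,0,0.2],[0,0,0,0,0.2]]}}

```text
t: 4.0
eef_pos: [519.5, -91.1, 80.8]
tcp_rot: [3.141, -0.0, -0.0]
ft_force: [-0.9, -0.6, 5.8]
opening: 0.39
grip_force: 30.0
```

Opening is 0.39 (about 37 mm) with a 30 N grip, so both buttons are fully in. Lifting.

{"fn": "arm_command", "kwargs": {"targets": [[0,0,-3,0,0.2],[0,0,-8,0,0.2],[0,0,-15,0,0.2],[0,0,-25,0,0.2],[0,0,-35,0,0.2]]}}

```text
t: 4.5
eef_pos: [519.4, -91.0, 116.6]
tcp_rot: [3.141, -0.0, -0.0]
ft_force: [0.1, 0.2, -1.3]
opening: 0.39
grip_force: 30.0
```

{"fn": "arm_command", "kwargs": {"targets": [[0,0,-15,0,0.2],[0,0,-30,0,0.2],[0,0,-45,0,0.2],[0,0,-55,0,0.2],[0,0,-55,0,0.2]]}}

```text
t: 5.0
eef_pos: [519.9, -91.2, 172.2]
tcp_rot: [3.141, -0.003, -0.0]
ft_force: [-0.5, 0.0, -1.0]
opening: 0.394
grip_force: 30.0
```

Run:
```python
from h import *
import cv2
s=env.state();print(s["eef_pos"],s["t"],s["ft_force"])
c=env.read_camera("side")
cv2.imwrite("pics/v3.png",cv2.resize(c["frame"][70:220,245:395,::-1],(600,600),interpolation=cv2.INTER_CUBIC))
print(rel(450,360,170,0))
```

```text
[519.8618011  -91.16492141 172.19275376] 5.0 [-0.4541713   0.00312491 -1.04977949]
(array([ -69.7, -451. ,    0.9]), np.float64(-0.02))
```

View pics/v3.png

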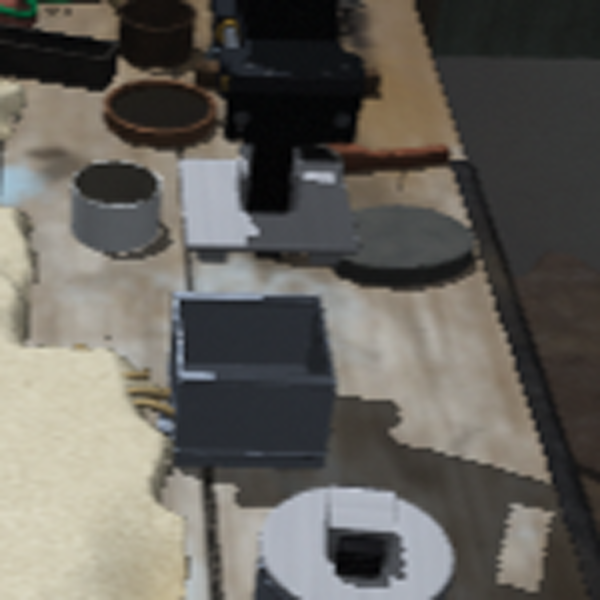

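The lid hangs level in the fingers at about (265,205) in the crop, the box is open, and the round lid is still on. Carrying it to the bare area.

{"fn": "arm_command", "kwargs": {"targets": [[-2,-15,0,0,0.2],[-6,-40,0,0,0.2],[-11,-70,0,0,0.2],[-16,-105,0,0,0.2],[-21,-140,0,0,0.2]]}}

```text
t: 5.55
eef_pos: [497.4, 50.8, 169.9]
tcp_rot: [-3.142, 0.002, -0.001]
ft_force: [0.5, -0.0, -1.6]
opening: 0.39
grip_force: 30.0
```

{"fn": "arm_command", "kwargs": {"targets": [[-6,-35,0,0,0.2],[-11,-70,0,0,0.2],[-16,-105,0,0,0.2],[-22,-140,0,0,0.2],[-27,-175,0,0,0.2]]}}

```text
t: 6.05
eef_pos: [470.1, 225.9, 169.9]
tcp_rot: [3.141, 0.001, -0.0]
ft_force: [0.5, -1.0, -1.4]
opening: 0.391
grip_force: 30.0
```

{"fn": "arm_command", "kwargs": {"targets": [[-6,-35,0,0,0.2],[-12,-70,0,0,0.2],[-17,-100,0,0,0.2],[-21,-125,0,0,0.2],[-22,-136,0,0,0.2]]}}

```text
t: 6.55
eef_pos: [448.0, 362.1, 169.7]
tcp_rot: [3.141, 0.001, 0.002]
ft_force: [-0.4, -0.7, -1.0]
opening: 0.388
grip_force: 30.0
```

{"fn": "arm_command", "kwargs": {"targets": [[0,0,10,0,0.2],[0,0,30,0,0.2],[0,0,55,0,0.2],[0,0,80,0,0.2],[0,0,100,0,0.2]]}}

```text
t: 7.05
eef_pos: [449.0, 358.3, 68.4]
tcp_rot: [3.14, 0.002, -0.002]
ft_force: [0.2, 0.3, -1.7]
opening: 0.391
grip_force: 30.0
```

{"fn": "arm_command", "kwargs": {"targets": [[0,0,15,0,0.2],[0,0,25,0,0.2],[0,0,30,0,0.2],[0,0,30,0,0.2],[0,0,30,0,0.2]]}}

```text
t: 7.55
eef_pos: [449.9, 359.9, 41.0]
tcp_rot: [-3.141, -0.001, -0.001]
ft_force: [-0.2, -0.4, -1.7]
opening: 0.389
grip_force: 30.0
```

Run:
```python
from h import *
import cv2
s=env.state();print(s["eef_pos"],s["t"],s["ft_force"],s["opening"])
c=env.read_camera("side");p=proj(c,s["eef_pos"])[0];x,y=int(p[0])-75,min(int(p[1])-90,234)
cv2.imwrite("pics/v4.png",cv2.resize(c["frame"][y:y+150,x:x+150,::-1],(600,600),interpolation=cv2.INTER_CUBIC));print(x,y)
```

```text
[449.85486708 359.91931812  41.0256223 ] 7.55 [-0.18228861 -0.35112182 -1.74316649] 0.38949728911337556
289 226
```

View pics/v4.png

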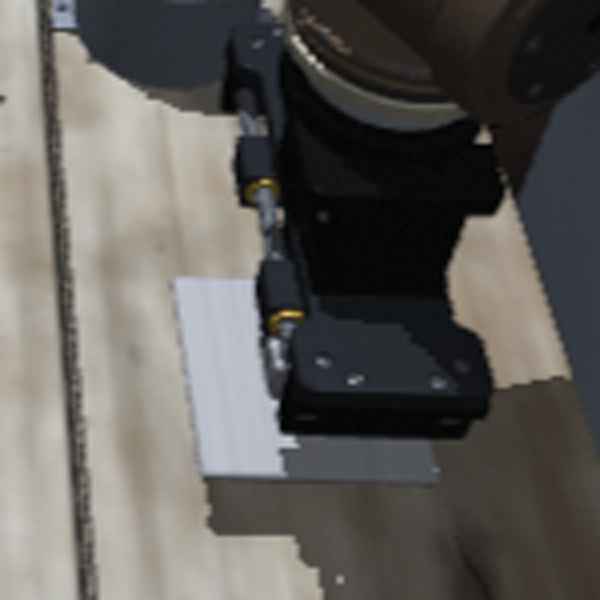

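The lid is held level over bare bench, front edge at (205–437, 480) in the crop, with its shadow just below. I expect contact at TCP z≈25, so I'll lower gently.

{"fn": "arm_command", "kwargs": {"targets": [[0,0,4,0,0.2],[0,0,8,0,0.2],[0,0,11,0,0.2],[0,0,13,0,0.2],[0,0,13,0,0.2]]}}

```text
t: 8.1
eef_pos: [449.4, 359.9, 27.2]
tcp_rot: [3.141, 0.001, -0.0]
ft_force: [0.1, 1.0, -1.6]
opening: 0.39
grip_force: 30.0
```

{"fn": "arm_command", "kwargs": {"targets": [[0,0,1,0,0.2],[0,0,2,0,0.2],[0,0,2,0,0.2]]}}

```text
t: 8.4
eef_pos: [449.6, 360.0, 25.5]
tcp_rot: [3.141, -0.0, -0.0]
ft_force: [-0.2, -0.7, -2.0]
opening: 0.39
grip_force: 30.0
```

{"fn": "arm_command", "kwargs": {"targets": [[0,0,1,0,0.2],[0,0,1,0,0.2],[0,0,1,0,0.2]]}}

```text
t: 8.7
eef_pos: [449.6, 360.0, 24.8]
tcp_rot: [-3.142, -0.0, -0.0]
ft_force: [-1.1, -0.7, 3.6]
opening: 0.392
grip_force: 30.0
```

Contact (+3.6 N). Releasing.

{"fn": "arm_command", "kwargs": {"targets": [[0,0,0,0,0.45],[0,0,0,0,0.55],[0,0,0,0,0.7],[0,0,0,0,0.9],[0,0,0,0,0.9]]}}

```text
t: 9.2
eef_pos: [449.5, 359.9, 24.5]
tcp_rot: [3.141, 0.0, -0.0]
ft_force: [-0.1, -0.5, -0.2]
opening: 0.726
grip_force: 0.0
```

{"fn": "arm_command", "kwargs": {"targets": [[0,0,0,0,0.9],[0,0,0,0,0.9],[0,0,0,0,0.9],[0,0,0,0,0.9]]}}

```text
t: 9.6
eef_pos: [449.6, 359.9, 24.5]
tcp_rot: [3.141, 0.0, -0.001]
ft_force: [0.6, -0.1, 0.5]
opening: 0.899
grip_force: 0.0
```

{"fn": "arm_command", "kwargs": {"targets": [[0,0,-10,0,0.9],[0,0,-30,0,0.9],[0,0,-60,0,0.9],[0,0,-100,0,0.9],[0,0,-140,0,0.9]]}}

```text
t: 10.1
eef_pos: [449.3, 359.8, 166.6]
tcp_rot: [3.141, 0.0, -0.0]
ft_force: [0.2, -0.5, -0.9]
opening: 0.901
grip_force: 0.0
```

{"fn": "arm_command", "kwargs": {"targets": [[0,0,-20,0,0.9],[0,0,-40,0,0.9],[0,0,-40,0,0.9],[0,0,-40,0,0.9]]}}

```text
t: 10.5
eef_pos: [449.4, 359.8, 204.7]
tcp_rot: [-3.141, -0.0, -0.0]
ft_force: [0.1, -0.2, -1.1]
opening: 0.9
grip_force: 0.0
```

Run:
```python
from h import *
import cv2
s=env.state();print(s["eef_pos"],s["t"],s["ft_force"])
c=env.read_camera("side")
cv2.imwrite("pics/v5.png",cv2.resize(c["frame"][120:384,250:512,::-1],(595,600),interpolation=cv2.INTER_CUBIC))
```

```text
[449.38007098 359.8482107  204.72040111] 10.5 [ 0.11063889 -0.22470321 -1.05187407]
```

View pics/v5.png

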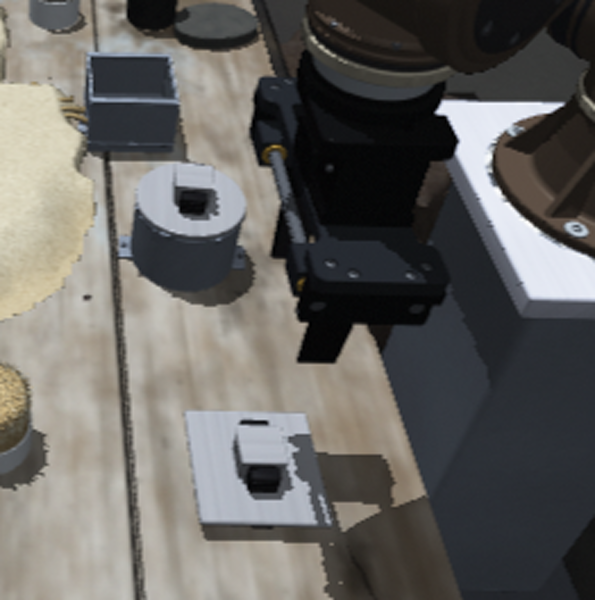

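The lid stands flat and right way up on the bench at about (262,468). The gripper is clear, the box is open and the round canister is still closed.

```bash
python3 -c "
from cell import env
print(env.job_done())"
```

```text
the job is handed in; nothing more can be done
None
```

I handed the job in: the square box is open, its lid was released standing right way up on the bare bench at about x 450, y 360 mm, and the round canister is still closed; the hand-in returned no verdict.

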